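# Draw the safety bolt of a lock box

## Task

The small lock box on the bench is bolted shut. Hold its red spring catch down with one fingertip and, while it is down, push the bolt's brass knob towards the catch with the other finger until the bolt is fully drawn and the lid springs open; then take the fingers away so that the catch springs up again. Do not pick anything up, and leave the tools and parts lying about where they are.

Things in the scene. Friction and masses are not known exactly. Their poses are not given: they have to be found in the camera images.
- lock_box: Plywood lock box with a green top, 275 x 92 x 45 mm, fixed to the bench. Origin on the table under the bolt's centre line (y = 0); its x axis runs along the bolt, from the red catch towards the lid (case from x = -135 to +140 mm). The deck (z 45 mm) with a steel plate (z 48 mm) and low staples (tops at z 68 mm) carries the bolt; nothing of it but knob and catch is above z 68 mm while the lid is shut.
- catch_top (a point): Centre of the top face of the red spring catch, a thumb bar 82 mm long (along the box's x), 28 mm wide; at rest its top is at z 80 mm. It moves with the bar. The bar goes straight down 10 mm, the same wherever it is pressed; a spring resists with about 4 N at rest and 7.5 N at the bottom. A finger may slide along it.
- catch (a joint): Travel of the catch, m: 0 up, 0.010 fully down. At rest its hidden tooth blocks the bolt; the bolt is free once it is down more than 0.007. It springs up again when let go, at either end of the bolt's travel; in between, the bolt keeps it down.
- knob_top (a point): Centre of the top of the brass knob, an upright pin 16 mm across and 36 mm tall on the bolt (z 64 to 100 mm). With the bolt shut it is at x = +12 mm on the box, 93 mm from the middle of the catch bar and 52 mm from the bar's near end. The flat bolt beneath it (22 mm wide, top at z 64 mm) runs from x = -4 to +105 mm.
- bolt (a joint): Travel of the bolt, m: 0 shut, 0.038 fully drawn, towards the catch (the box's -x). It slides with about 2.5 N of friction and stays where it is left. From 0.033 on the catch can spring up and keeps it drawn.
- lid (a joint): Angle of the small sprung lid at the far end, rad: 0 shut, 0.35 sprung open (its near edge 20 mm up). It is held by the bolt and opens by itself when the bolt is drawn.
- ferrule_a: Bystander, loose: grey steel ferrule, 26 mm across and high. Origin under its centre.
- ferrule_b: Bystander, loose: a second such ferrule. Origin under its centre.
- raw_handle: Bystander, loose: pale unfinished turned wooden handle lying down, 135 mm long, 26 mm thick. Origin under its centre.
- sanding_block: Bystander, loose: cork sanding block, 56 x 96 x 31 mm. Origin under its centre.
- tape_measure: Bystander, loose: yellow pocket tape measure, 71 x 30 x 62 mm. Origin under its centre.

How it is judged:
By the outcome, as a careful person would: the job done as asked, in the order asked, and still so for the second after the job is handed in, with the robot touching nothing.
It also fails if it takes over 45 s, if anything falls off the work surface, if the arm or the gripper's body presses on something with over 40 N, if the wrist force passes 120 N, or if a joint passes its speed limit or range.

## Robot

A 7-joint arm with a two-finger parallel gripper is mounted at the origin on the work surface; the furniture and walls round the work are solid. World frame = base frame: x ahead of the robot, y to its left, z up, the work surface at z = 0. Lengths are in m, angles in degrees, forces in N, time in s.
With the tool pointing down it reaches from about 0.425 to 0.875 m from the base axis. Payload 4.7 kg.
Tool frame: the origin (TCP) lies between the finger pads; the fingertips stand ahead of it and the grasp point (between the pads) lies 3 mm ahead of it (r.tips_ahead is the z of the fingertips in the tool frame, in m); z points along the fingers, y is the line along which they close (so a half turn about z gives the same grasp; the last joint's range is limited). The gripper opens to 87 mm and grips with 3 to 60 N. Pads are 19 mm wide; open, the fingers measure 117 mm over their backs; the gripper's body (75 mm by 190 mm) begins 51 mm behind the grasp point.
Start: joints at [-71.156, 18.392, -4.016, 83.108, 1.295, 78.541, -3.26], TCP at [0.201, 0.618, 0.245] pointing down, gripper open.
Joint ranges: [-163.93, 163.93], [-17.29, 119.83], [-79.2, 71.16], [3.27, 140.29], [-89.18, 269.18], [5.43, 117.66], [-154.24, 154.24]. Speed limits (degrees/s): [147.25, 147.25, 180, 180, 180, 180, 180].

## Interface

Orientations are given as a 3x3 rotation matrix whose columns are the frame's x, y, z axes.
In Python, from workcell import telemetry, read_camera, r, outline_of, landmark_of gives the robot as it stands. The module is installed in compiled form; this text tells all that it offers.
- The arm moves only by the shell command python3 -m jog 'ROWS' [FORCE]. ROWS is JSON, a list of rows, each a list of 3 entries, a list of its own where there are three numbers: the shift along the world's x, y, z in m, then the turn, a rotation vector about the world's x, y, z in degrees, then the closure in counts, from 0 (fully open) to 255 (shut). In form: [[[dx, dy, dz], [rx, ry, rz], gripper], ...]. A call has 1 to 20 rows; each row shifts and turns the commanded pose from where the row before left it; what a row does not reach is not made up. A row lasts 1/8 s, in which the tool goes at most 62.5 mm and 10.7 degrees, less where a joint would pass 70% of its speed; a pose out of reach is approached as far as the arm can. A call is refused whole if a number of a shift passes 0.0625 or a number of a turn 10.7, either way. A call with a gripper value outside its range is refused whole. The fingers move at their own pace and stop on an object; FORCE is the grip in N (left out, the last holds). Time passes only in rows, so rows that do not move let the fingers close. It gives the time, the measured TCP pose, the force, the opening and the grip force at its end, in the units of the state.
- telemetry.observe(): the state, without advancing time (a new reading comes with each control period).
- read_camera(name): name is "scene" or "top" or "wrist"; returns a dict with "pixels" (420x560x3 uint8, red, green, blue), "depth" (420x560 float32, m along the optical axis (not along the pixel's ray), 0 where there is no reading), "vfov" (degrees; the focal length in pixels is half the picture's height over the tangent of half this angle, whatever the lens; pixels are square), "cx", "cy" (the principal point, pixels), "R" (3x3) and "t" (3): a world point X has camera coordinates R X + t; the wrist camera has in their place "tool_from_camera" (4x4, takes a point from camera to tool coordinates, whose origin is the TCP and whose axes are the flange's). Camera axes: x right, y down, z forward; pixel columns grow to the right and rows downward; lengths in m; the calibration is good to about 2 mm. A picture is of the moment at which its call begins: read the wrist's pose just before it.
- r.job_done(): hands the job in; it is judged then, once.
Trained networks look in a picture, given as the dict that the camera call returned (one of the last four; its "shot" number tells which), for a name from the list of things; names that differ only in an ending like _2 or _b are one class to them, and where a whole thing is asked for, a point or a joint stands for the part that bears it (a point fixed in the world has none). Each returns a list of dicts, best first, with "score" (0 to 1); they miss things now and then, are a little off and sometimes report something else, mostly with a low value. They report only what shows in the picture. A call takes as long as a camera call.
- outline_of(picture, name): "region" (420x560 bool, what is visible of it).
- landmark_of(picture, name): "at" ([x, y, z] in m, in world coordinates, good to about 4 mm: a listed point, or the origin of a listed thing).
The state is a dict: "t": time; "joints": joint angles; "joint_velocities": joint speeds; "effort": joint torques, N m; "position": TCP position; "tool_rot": TCP orientation; "contact_force": force on the tool from outside, world axes, zero at the start; "ft_torque": the same for the moment, N m; "width": finger opening in m; "grip_force": force on a finger pad.
Only numpy, scipy, OpenCV 4.12 (cv2) and the standard library are available. Lean on these libraries where they do the work, as an engineer would, in place of code of your own. Each camera call takes 0.05 s, during which the arm holds its last target. There are 200 camera calls.

## Working session

There is one attempt and no reset: what is moved stays moved. The work goes in short steps, Python scripts to look and compute and a shell command to move; the robot and the scene stay as the last step left them, time stands still between calls to the robot, and variables do not carry over. Pictures are saved under pics/ and viewed, at most 10 in all, crops included, and the job is handed in when it is done.

```bash
mkdir -p pics
python3 - <<'E'
from workcell import telemetry, read_camera, r, outline_of, landmark_of
import cv2,numpy as np
s=telemetry.observe();print(s['t'],s['position'],np.round(s['tool_rot'],3).tolist(),s['width'],r.tips_ahead,s['contact_force'])
ims=[]
for c in['scene','top']:
    p=read_camera(c);ims.append(p['pixels'])
    for n in['lock_box','catch_top','knob_top','ferrule_a','raw_handle','sanding_block','tape_measure']:
        print(c,n,[(np.round(d['at'],4).tolist(),round(d['score'],2)) for d in landmark_of(p,n)[:2]])
    cv2.imwrite(f'pics/{c}.png',p['pixels'][:,:,::-1])
E
```

```text
0.0 [0.20114707 0.61755458 0.24345411] [[-0.951, 0.31, -0.0], [0.31, 0.951, -0.002], [-0.0, -0.002, -1.0]] 0.08677133531862834 0.022 [-0.30563965 -0.77265573  0.5297521 ]
scene lock_box [([0.5132, -0.2011, -0.002], 0.81)]
scene catch_top [([0.5232, -0.1997, 0.0976], 0.28)]
scene knob_top [([0.5264, -0.2004, 0.0956], 0.78), ([0.4603, 0.206, 0.0009], 0.52)]
scene ferrule_a [([0.4147, 0.1113, 0.0002], 0.7), ([0.41, -0.0663, -0.0021], 0.66)]
scene raw_handle [([0.363, 0.0304, -0.0027], 0.94)]
scene sanding_block [([0.4629, 0.2049, -0.0035], 0.81), ([0.4351, -0.1891, 0.0787], 0.57)]
scene tape_measure [([0.3898, 0.1789, -0.0037], 0.78)]
top lock_box [([0.511, -0.2022, 0.001], 0.8)]
top catch_top [([0.4348, -0.1826, 0.0778], 0.85)]
top knob_top [([0.5238, -0.2016, 0.1029], 0.73)]
top ferrule_a [([0.408, -0.0708, 0.0002], 0.51), ([0.4173, 0.1118, -0.0032], 0.5)]
top raw_handle [([0.3657, 0.027, -0.0023], 0.79)]
top sanding_block [([0.458, 0.2027, -0.0006], 0.8)]
top tape_measure [([0.3915, 0.1779, -0.0029], 0.95)]
```

View pics/top.png

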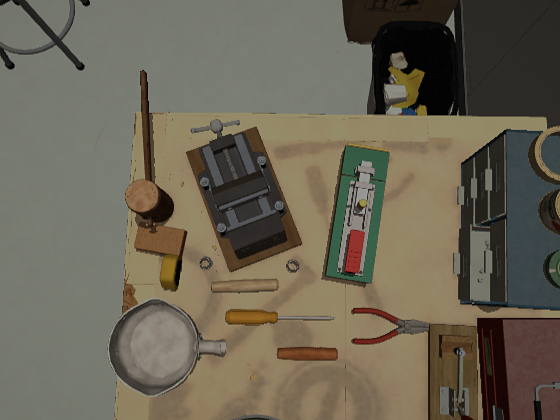

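View pics/scene.png

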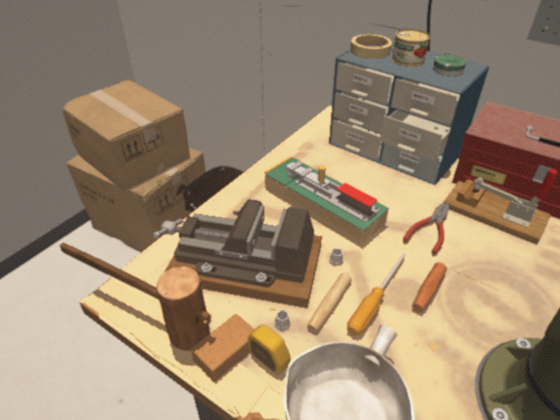

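The pictures match the network reports. In the top view the red bar is at about (354,252), the brass knob at (362,204), and the vise to the left at (243,190). In the scene view the box lies clear between the vise and the drawers. Next I'll refine the axis and check heights along the route.

```bash
cat > h.py <<'E'
import numpy as np,cv2
def cloud(p,R=None,t=None):
    f=210/np.tan(np.radians(p['vfov'])/2);v,u=np.mgrid[:420,:560];d=p['depth']
    c=np.stack([(u-p['cx'])/f*d,(v-p['cy'])/f*d,d],-1)
    if 'R' in p: return (c-np.array(p['t']))@np.array(p['R'])
    T=np.array(p['tool_from_camera']);c=c@T[:3,:3].T+T[:3,3]
    return c@np.array(R).T+np.array(t)
def rect(P,m):
    q=P[m][:,:2]; c,wh,a=cv2.minAreaRect((q*1000).astype(np.float32))
    b=cv2.boxPoints((c,wh,a)); e=[b[1]-b[0],b[2]-b[1]];l=max(e,key=np.linalg.norm)
    l=l*np.sign(l[0]); return np.round(c,1),np.round(wh,1),round(float(np.degrees(np.arctan2(l[1],l[0]))),2)
def red(p):
    hsv=cv2.cvtColor(p['pixels'],cv2.COLOR_RGB2HSV); return ((hsv[...,0]<8)|(hsv[...,0]>172))&(hsv[...,1]>150)&(hsv[...,2]>80)
E
python3 - <<'E'
from workcell import *
from workcell import read_camera,landmark_of,outline_of
from h import *
p=read_camera('top');P=cloud(p);ok=p['depth']>0
near=ok&(np.hypot(P[...,0]-.435,P[...,1]+.183)<.07)
m=red(p)&near&(P[...,2]>.07)&(P[...,2]<.09)
print('bar',rect(P,m),np.median(P[m],0))
o=outline_of(p,'lock_box')[0]['region']&ok&(P[...,2]>.035)
print('box',rect(P,o))
k=ok&(np.hypot(P[...,0]-.525,P[...,1]+.2)<.02)&(P[...,2]>.09); print('knob',P[k].mean(0) if k.any() else 0,k.sum())
for x0 in np.arange(.3,.8,.1):
  print(round(x0,1),[ (round(y0,1),round(float(P[...,2][ok&(abs(P[...,0]-x0)<.05)&(abs(P[...,1]-y0)<.05)].max(initial=0)),3)) for y0 in np.arange(-.4,.7,.1)])
E
```

```text
bar (array([ 435. , -187.2]), array([27.2, 81.1]), -8.88) [ 0.43462268 -0.18682044  0.07967064]
box (array([ 518.6, -200.4]), array([ 92.7, 277.9]), -8.77)
knob [ 0.52584566 -0.20087041  0.09904004] 58
0.3 [(np.float64(-0.4), 0.238), (np.float64(-0.3), 0.022), (np.float64(-0.2), 0.021), (np.float64(-0.1), 0.021), (np.float64(-0.0), 0.035), (np.float64(0.1), 0.076), (np.float64(0.2), 0.07), (np.float64(0.3), 0.07), (np.float64(0.4), 0.0), (np.float64(0.5), 0.0), (np.float64(0.6), 0.0)]
0.4 [(np.float64(-0.4), 0.24), (np.float64(-0.3), 0.007), (np.float64(-0.2), 0.085), (np.float64(-0.1), 0.049), (np.float64(-0.0), 0.122), (np.float64(0.1), 0.114), (np.float64(0.2), 0.065), (np.float64(0.3), 0.036), (np.float64(0.4), 0.0), (np.float64(0.5), 0.0), (np.float64(0.6), 0.0)]
0.5 [(np.float64(-0.4), 0.239), (np.float64(-0.3), 0.045), (np.float64(-0.2), 0.105), (np.float64(-0.1), 0.118), (np.float64(-0.0), 0.123), (np.float64(0.1), 0.122), (np.float64(0.2), 0.141), (np.float64(0.3), 0.032), (np.float64(0.4), 0.0), (np.float64(0.5), 0.0), (np.float64(0.6), 0.0)]
0.6 [(np.float64(-0.4), 0.238), (np.float64(-0.3), 0.05), (np.float64(-0.2), 0.073), (np.float64(-0.1), 0.005), (np.float64(-0.0), 0.122), (np.float64(0.1), 0.115), (np.float64(0.2), 0.138), (np.float64(0.3), 0.004), (np.float64(0.4), 0.0), (np.float64(0.5), 0.0), (np.float64(0.6), 0.0)]
0.7 [(np.float64(-0.4), 0.007), (np.float64(-0.3), 0.05), (np.float64(-0.2), 0.052), (np.float64(-0.1), 0.007), (np.float64(-0.0), 0.078), (np.float64(0.1), 0.096), (np.float64(0.2), 0.092), (np.float64(0.3), 0.004), (np.float64(0.4), 0.0), (np.float64(0.5), 0.0), (np.float64(0.6), 0.0)]
```

```bash
python3 -m jog '[[[0.0417,-0.033,0],[0,0,-5.05],29],[[0.0417,-0.033,0],[0,0,-5.05],29],[[0.0417,-0.033,0],[0,0,-5.05],29],[[0.0417,-0.033,0],[0,0,-5.05],29],[[0.0417,-0.033,0],[0,0,-5.05],29],[[0.0417,-0.033,0],[0,0,-5.05],29],[[0.018,-0.053,0],[0,0,-5.05],29],[[0.018,-0.053,0],[0,0,-5.05],29],[[0.018,-0.053,0],[0,0,-5.05],29],[[0.018,-0.053,0],[0,0,-5.05],29],[[0.018,-0.053,0],[0,0,-5.05],29],[[0.018,-0.053,0],[0,0,-5.05],29],[[-0.0097,-0.0498,0],[0,0,-5.05],29],[[-0.0097,-0.0498,0],[0,0,-5.05],29],[[-0.0097,-0.0498,0],[0,0,-5.05],29],[[-0.0097,-0.0498,0],[0,0,-5.05],29],[[-0.0097,-0.0498,0],[0,0,0],29],[[-0.0097,-0.0498,0],[0,0,0],29],[[0,0,0],[0,0,0],29],[[0,0,0],[0,0,0],29]]' 20
python3 - <<'E'
from workcell import telemetry,read_camera,landmark_of
from h import *
s=telemetry.observe();p=read_camera('wrist');R=s['tool_rot'];P=cloud(p,R,s['position']);ok=p['depth']>0
print(s['position'],np.round(R,4).tolist(),s['width'],s['contact_force'],np.round(s['joints'],1))
m=red(p)&ok&(P[...,2]>.07)&(P[...,2]<.09)
print('bar',rect(P,m) if m.any() else 0)
k=ok&(np.hypot(P[...,0]-.525,P[...,1]+.2)<.025)&(P[...,2]>.09)&(P[...,2]<.11); print('knob',rect(P,k) if k.any() else 0,np.median(P[k][:,2]) if k.any() else 0)
for n in['catch_top','knob_top']: print(n,[(np.round(d['at'],4),d['score']) for d in landmark_of(p,n)[:1]])
cv2.imwrite('pics/w1.png',p['pixels'][:,:,::-1])
E
```

```text
t: 3.4
position: [0.5014, -0.1962, 0.2446]
tool_rot: [[0.154, 0.988, 0.0], [0.988, -0.154, 0.001], [0.001, 0.0, -1.0]]
contact_force: [0.4, 0.8, -0.3]
width: 0.0768
grip_force: 0.0
[ 0.50143234 -0.19622988  0.24463919] [[0.1537, 0.9881, 0.0004], [0.9881, -0.1537, 0.0007], [0.0007, 0.0002, -1.0]] 0.07682783065351581 [ 0.4000393   0.78650555 -0.2658105 ] [-18.3   4.9  39.3 100.3  -3.2  75.9  12.9]
bar (array([ 434.5, -186.8]), array([27. , 80.9]), -8.73)
knob (array([ 526.4, -201.1]), array([15.1, 15.1]), -22.37) 0.10004137906763398
catch_top [(array([ 0.4345, -0.1871,  0.0808]), 0.55)]
knob_top [(array([ 0.5286, -0.1981,  0.1027]), 0.55)]
```

View pics/w1.png

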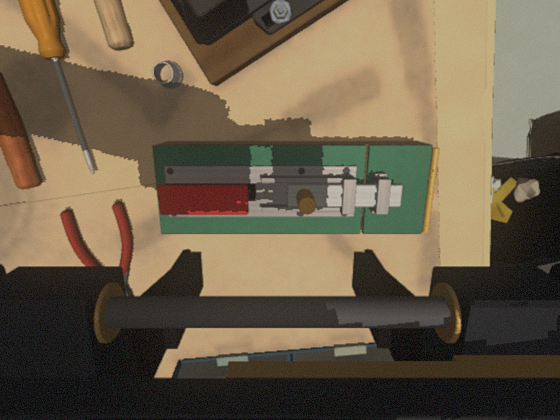

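The wrist view shows the bar at (203,198) and the knob at (306,200), with the fingers aligned along the box's length. Measured positions agree with the top view. I'll descend to just above the bar.

```bash
python3 -m jog '[[[0,-0.001,-0.046],[0,0,0],29],[[0,0,-0.046],[0,0,0],29],[[0,0,-0.03],[0,0,0],29],[[0,0,-0.012],[0,0,0],29],[[0,0,0],[0,0,0],29],[[0,0,0],[0,0,0],29]]'
python3 - <<'E'
from workcell import telemetry,read_camera
from h import *
p=read_camera('scene');cv2.imwrite('pics/s2.png',cv2.resize(p['pixels'][100:280,220:460,::-1],None,fx=3,fy=3,interpolation=cv2.INTER_CUBIC))
E
```

```text
t: 4.3
position: [0.5024, -0.1978, 0.112]
tool_rot: [[0.153, 0.988, 0.002], [0.988, -0.153, -0.0], [-0.0, 0.002, -1.0]]
contact_force: [0.7, 0.1, 0.8]
width: 0.0769
grip_force: 0.0
```

View pics/s2.png

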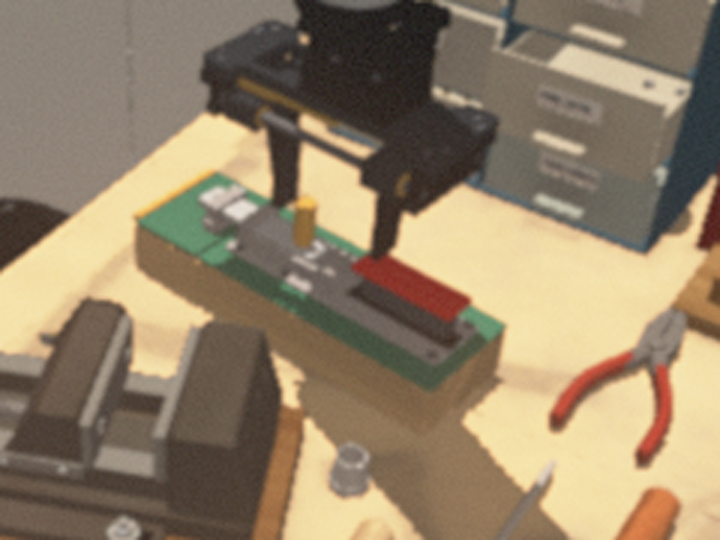

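The finger pair straddles the knob: far finger at (285,200), near finger over the bar's near end at (383,250). Pressing now.

```bash
python3 -m jog '[[[0,0,-0.005],[0,0,0],29],[[0,0,-0.005],[0,0,0],29],[[0,0,-0.002],[0,0,0],29],[[0,0,0],[0,0,0],29]]'; python3 -m jog '[[[0,0,-0.003],[0,0,0],29],[[0,0,-0.0035],[0,0,0],29],[[0,0,0],[0,0,0],29],[[0,0,0],[0,0,0],29]]'
```

```text
t: 4.85
position: [0.5018, -0.1978, 0.099]
tool_rot: [[0.154, 0.988, 0.001], [0.988, -0.154, -0.0], [0.0, 0.001, -1.0]]
contact_force: [0.1, -0.1, 4.7]
width: 0.0771
grip_force: 2.2
t: 5.35
position: [0.5018, -0.1978, 0.0928]
tool_rot: [[0.154, 0.988, 0.001], [0.988, -0.154, 0.0], [0.0, 0.001, -1.0]]
contact_force: [-0.3, 0.6, 7.2]
width: 0.0769
grip_force: 3.3
```

Catch is down about 9 mm (7.2 N). Pushing the knob.

```bash
python3 -m jog '[[[-0.00395,0.0006,0],[0,0,0],29],[[-0.00395,0.0006,0],[0,0,0],29],[[-0.00395,0.0006,0],[0,0,0],29],[[-0.00395,0.0006,0],[0,0,0],29],[[0,0,0],[0,0,0],29]]'; python3 -m jog '[[[-0.00395,0.0006,0],[0,0,0],29],[[-0.00395,0.0006,0],[0,0,0],29],[[-0.00395,0.0006,0],[0,0,0],29],[[-0.00395,0.0006,0],[0,0,0],29],[[-0.00395,0.0006,0],[0,0,0],29],[[-0.00395,0.0006,0],[0,0,0],29],[[0,0,0],[0,0,0],29]]'
```

```text
t: 5.98
position: [0.4894, -0.1962, 0.0941]
tool_rot: [[0.153, 0.988, 0.009], [0.988, -0.153, -0.002], [-0.001, 0.009, -1.0]]
contact_force: [7.5, -1.4, 4.6]
width: 0.0771
grip_force: 4.5
t: 6.85
position: [0.4655, -0.1925, 0.0942]
tool_rot: [[0.153, 0.988, 0.008], [0.988, -0.153, -0.002], [-0.001, 0.009, -1.0]]
contact_force: [5.7, -1.4, 6.5]
width: 0.0771
grip_force: 4.0
```

```bash
python3 -m jog '[[[-0.003,0.00047,0],[0,0,0],29],[[-0.003,0.00047,0],[0,0,0],29],[[-0.002,0.0003,0],[0,0,0],29],[[0,0,0],[0,0,0],29],[[0,0,0],[0,0,0],29]]'
```

```text
t: 7.48
position: [0.4583, -0.1914, 0.0943]
tool_rot: [[0.153, 0.988, 0.01], [0.988, -0.153, -0.003], [-0.001, 0.01, -1.0]]
contact_force: [7.4, -0.7, 4.5]
width: 0.0771
grip_force: 5.3
```

```bash
python3 -m jog '[[[-0.0025,0.0004,0],[0,0,0],29],[[0,0,0],[0,0,0],29],[[0,0,0],[0,0,0],29]]'
python3 - <<'E'
from workcell import telemetry,read_camera,landmark_of
from h import *
p=read_camera('scene');cv2.imwrite('pics/s3.png',cv2.resize(p['pixels'][100:280,220:460,::-1],None,fx=3,fy=3,interpolation=cv2.INTER_CUBIC))
print(landmark_of(p,'knob_top')[:1])
E
```

```text
t: 7.85
position: [0.458, -0.1913, 0.0945]
tool_rot: [[0.153, 0.988, 0.015], [0.988, -0.153, -0.004], [-0.002, 0.015, -1.0]]
contact_force: [13.5, -2.3, -0.8]
width: 0.0771
grip_force: 8.6
[{'at': [0.4903, -0.1983, 0.0976], 'score': 0.59}]
```

View pics/s3.png

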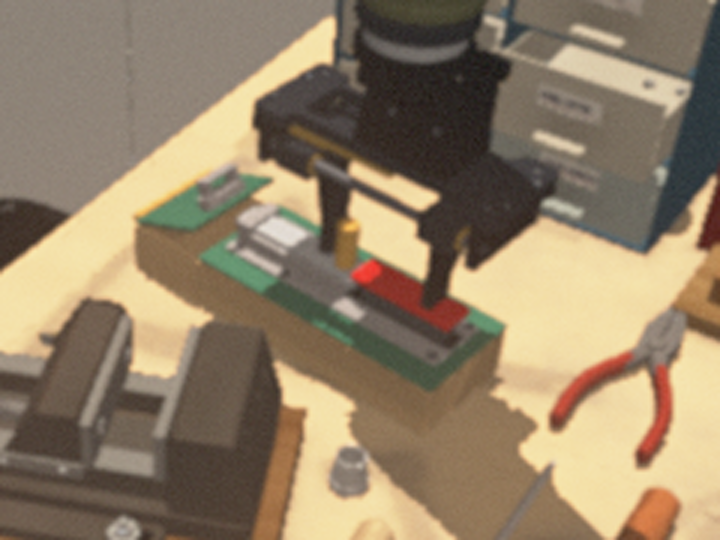

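The bolt is at its stop and the lid stands open at (205,190). I'll back off the knob slightly, then lift.

```bash
python3 -m jog '[[[0.004,-0.0006,0],[0,0,0],29],[[0.004,-0.0006,0],[0,0,0],29],[[0,0,0],[0,0,0],29],[[0,0,0.01],[0,0,0],29],[[0,0,0.03],[0,0,0],29],[[0,0,0.045],[0,0,0],29],[[0,0,0.045],[0,0,0],29],[[0,0,0.02],[0,0,0],29],[[0,0,0],[0,0,0],29],[[0,0,0],[0,0,0],29]]'
python3 - <<'E'
from workcell import telemetry,read_camera,landmark_of
from h import *
s=telemetry.observe();p=read_camera('wrist');R=s['tool_rot'];P=cloud(p,R,s['position']);ok=p['depth']>0
m=red(p)&ok&(P[...,2]>.055)&(P[...,2]<.09)
print('bar',rect(P,m),np.median(P[m][:,2]),s['contact_force'])
k=ok&(np.hypot(P[...,0]-.489,P[...,1]+.195)<.025)&(P[...,2]>.09)&(P[...,2]<.11); print('knob',rect(P,k) if k.any() else 0)
p=read_camera('scene');cv2.imwrite('pics/s4.png',cv2.resize(p['pixels'][100:280,220:460,::-1],None,fx=3,fy=3,interpolation=cv2.INTER_CUBIC))
E
```

```text
t: 9.2
position: [0.4585, -0.191, 0.2409]
tool_rot: [[0.154, 0.988, -0.002], [0.988, -0.154, 0.0], [0.0, -0.002, -1.0]]
contact_force: [0.1, -0.0, -1.0]
width: 0.0774
grip_force: 0.0
bar (array([ 434.3, -187. ]), array([27.4, 80.4]), -8.9) 0.08048456550947022 [ 0.0567713  -0.00228248 -1.01131093]
knob (array([ 488.9, -195.4]), array([15.1, 15.2]), -79.76)
```

View pics/s4.png

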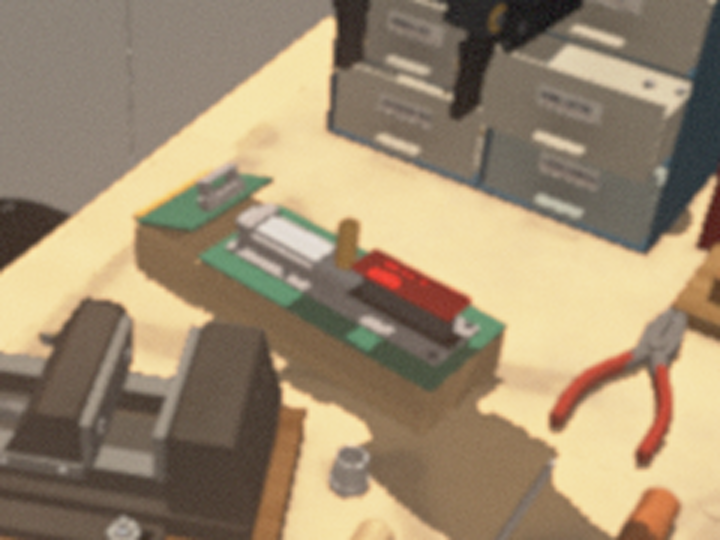

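The knob has moved 38 mm, the catch is back up (top at z 80 mm), the lid is open at (205,190), and the fingers are clear.

```bash
python3 -c "
from workcell import r
print(r.job_done())"
```

```text
the job is handed in; nothing more can be done
None
```

The job is handed in: the bolt is fully drawn (38 mm), the lid is open, the catch has sprung back up, and the gripper is clear of the box and touched nothing else.

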